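Wedge the sprung catch and take out the canister

TASK

Push the wooden prop with the tapered foot upright all the way down into the gap of the sprung catch so that it stays there and holds the catch open by itself. Then lift the copper canister out of its seat and stand it upright, gently and without dropping it, in the cork-lined white tray. Leave the prop in place, holding the catch open.

Things in the scene. Friction and masses are not known exactly. Their poses are not given: they have to be found in the camera images.
- prop_mid (a point): Centre (half-way up) of the prop: loose wooden block standing upright, 130 mm tall, 30 mm wide (its x), 42 mm thick (its y), about 0.1 kg. Its lowest 24 mm taper on both sides to a foot 24 mm thick (along y). z up. Grip the 30 mm width near the top, about 45 mm above this point. Two like blocks near it have no taper: 20 mm thick and 100 tall; 66 mm thick and 90 tall.
- prop_spot (a point): Where the prop's foot centre goes (prop's y along this y, either way round), on a fixed dark steel plate, 10 mm above the table. Gap 24 mm wide (y -26 to -2) between a fixed post at -y and the shut catch's end bar at +y. Above 42 mm both flare: post 11 mm by 66 mm up, bar 24 mm by 94 mm up; 62 mm free along x. Let go, the spring shifts the prop 5 mm to -y. Canister axis: x 0, y -146 mm.
- catch (a joint): Bright steel sprung catch, opening in m: 0 shut, 0.036 at most. It slides to prop_spot's +y when the prop is pushed straight down (a few N) and springs back (2 N shut, 3.4 N at 0.018). Its tongue, 30 mm wide, top 62 mm above the table, overlaps the canister's shoulder by 12 mm when shut; from 0.014 the canister is free. The prop holds it at about 0.018.
- canister_neck (a point): On the axis of the loose copper canister, mid-neck, 65 mm above its underside; z up; about 0.35 kg. Round body 64 mm across and 40 mm tall, then a neck 28 mm across from 40 to 90 mm. It starts in a collar 14 mm deep with 3 mm play on the plate, underside 10 mm above the table. Grip the neck with the fingers on prop_spot's +x and -x sides, tips above the shoulder.
- tray_floor (a point): Middle of the cork floor of the fixed white tray, 8 mm above the table. The tray's inside is 148 mm (its x) by 128 mm (its y); its walls rise 22 mm above this point. z up.
There are look-alikes about, which are no part of the job. What is shaped like the part that bears canister_neck but purple is not meant.

How it is judged:
By the outcome, as a careful person would: the job done as asked, in the order asked, and still so for the second after the job is handed in, with the robot touching nothing.
It also fails if it takes over 58 s, if anything falls off the work surface, if the arm or the gripper's body presses on something with over 40 N, if the wrist force passes 120 N, or if a joint passes its speed limit or range.

ROBOT

A 6-joint arm with a two-finger parallel gripper is mounted at the origin on the work surface. World frame = base frame: x ahead of the robot, y to its left, z up, the work surface at z = 0. Lengths are in m, angles in rad, forces in N, time in s.
With the tool pointing down it reaches from about 0.25 to 0.725 m from the base axis. Payload 9.7 kg.
Tool frame: the origin (TCP) lies at the very end of the fingers, on their centre line; the grasp point (between the pads) lies 19 mm behind it (bot.grasp_offset is the distance from the TCP to the grasp point, in m); z points along the fingers, y is the direction in which the jaws open and shut (so a half turn about z gives the same grasp; the last joint's range is limited). The gripper opens to 85 mm and grips with 20 to 120 N. Pads are 22 mm wide; open, the fingers measure 114 mm over their backs; the gripper's body (76 mm by 85 mm) begins 54 mm behind the grasp point. The pads swing forward as they close: fully open they stand 13 mm farther back than shut.
Start: joints at [-1.142, 0.087, 0.176, 1.66, 0, 1.571], TCP at [0.229, -0.5, 0.231] pointing down, gripper open.
Joint ranges: [-3.13, 3.13], [-0.85, 1.81], [-1.15, 1.24], [-2.2, 2.28], [-1.44, 1.52], [-3.14, 3.14]. Speed limits (rad/s): [2.22, 2.22, 2.57, 3.14, 3.14, 3.14].

INTERFACE

Orientations are given as a 3x3 rotation matrix whose columns are the frame's x, y, z axes.
In Python, from workcell import bot gives the robot as it stands. The module is installed in compiled form; this text tells all that it offers. Calls block until the motion is done:
- bot.move_ptp(position, orientation): joint-space move of the TCP to a pose.
- bot.move_straight(position, feed=0.15, orientation=None): straight line of the TCP; orientation=None keeps the orientation; feed is the mean speed in m/s.
- bot.goto_joints(angles): joint-space move.
- bot.gripper_to(opening, f_grip=None): finger opening in m; f_grip is the grip in N (None keeps the last); returns when the fingers have stopped.
- bot.pause(seconds).
- bot.inverse_kinematics(position, orientation): joint angles nearest the present ones, or None.
- bot.grab_frame(name): name is "side" or "top" or "wrist"; returns a dict with "frame" (420x560x3 uint8, blue, green, red), "fx", "fy", "cx", "cy" (pixels), "dist" ([k1, k2, p1, p2, k3] as OpenCV has them; the pictures are not rectified), "eye" and "attitude" of the camera in the world. Camera axes: x right, y down, z forward; pixel columns grow to the right and rows downward; lengths in m; the calibration is good to about 2 mm. A picture is of the moment at which its call begins. There is no depth.
A pose or a line that the arm cannot do raises bot.MotionError and nothing moves.
- bot.close_job(): hands the job in, once; it reports no verdict.
Readings, each from a call of its own:
- bot.read_time(): time.
- bot.read_joint_positions(): joint angles.
- bot.read_qvel(): joint speeds.
- bot.read_joint_torque(): joint torques, N m.
- bot.read_eef_pos(): TCP position.
- bot.read_eef_rot(): TCP orientation.
- bot.read_contact_force(): force on the tool from outside, world axes, zero at the start.
- bot.read_ft_torque(): the same for the moment, N m.
- bot.read_opening(): finger opening in m.
Only numpy, scipy, OpenCV 4.12 (cv2) and the standard library are available. Lean on these libraries where they do the work, as an engineer would, in place of code of your own. Each camera call takes 0.05 s, during which the arm holds its last target.

## Working session

There is one attempt and no reset: what is moved stays moved. The work goes in short steps, each a Python script; the robot and the scene stay as the last script left them, time stands still between calls to the robot, and variables do not carry over. Pictures are saved under pics/ and viewed, and the job is handed in when it is done.

```bash
mkdir -p pics; cat > h.py <<'E'
import numpy as np, cv2
from workcell import bot
def save(n,tag):
    f=bot.grab_frame(n); cv2.imwrite(f'pics/{tag}.png',f['frame'])
    np.save(f'pics/{tag}.npy',f,allow_pickle=True); return f
def load(tag): return np.load(f'pics/{tag}.npy',allow_pickle=True).item()
def K(f): return np.array([[f['fx'],0,f['cx']],[0,f['fy'],f['cy']],[0,0,1.]])
def ray(f,uv):
    p=cv2.undistortPoints(np.array([[uv]],float),K(f),np.array(f['dist'],float))[0,0]
    d=np.array(f['attitude'])@np.array([p[0],p[1],1]); return np.array(f['eye']),d/np.linalg.norm(d)
def onz(f,uv,z):
    e,d=ray(f,uv); return e+d*(z-e[2])/d[2]
def proj(f,P):
    R=np.array(f['attitude']).T; 
    return cv2.projectPoints(np.array(P,float).reshape(-1,1,3),cv2.Rodrigues(R)[0],-R@np.array(f['eye']),K(f),np.array(f['dist'],float))[0][:,0]
def tri(f,uv,g,vw):
    a,d=ray(f,uv); b,e=ray(g,vw)
    s=np.linalg.lstsq(np.c_[d,-e],b-a,rcond=None)[0]; p=a+d*s[0]; q=b+e*s[1]
    return (p+q)/2,np.linalg.norm(p-q)
E
python3 - <<'E'
from h import *
for n in('side','top','wrist'):
    f=save(n,n+'0'); print(n,f['eye'],np.round(f['attitude'],3).tolist(),f['fx'],f['dist'])
print(bot.read_time())
E
```

```text
side [0.42009431 0.61541758 0.93523661] [[-0.987, -0.117, 0.113], [-0.162, 0.774, -0.612], [-0.016, -0.622, -0.783]] 531.4997148501792 [-0.15627233  0.          0.          0.          0.        ]
top [ 0.3481374  -0.05613083  0.89963928] [[-0.112, -0.967, 0.228], [-0.994, 0.111, -0.021], [-0.005, -0.229, -0.973]] 458.9084652435968 [-0.08018439  0.          0.          0.          0.        ]
wrist [ 0.3039517  -0.46538665  0.37276373] [[0.416, -0.861, -0.293], [-0.909, -0.394, -0.133], [-0.001, 0.322, -0.947]] 329.56146276458514 [0.0239181 0.        0.        0.        0.       ]
0.15
```

View pics/side0.png

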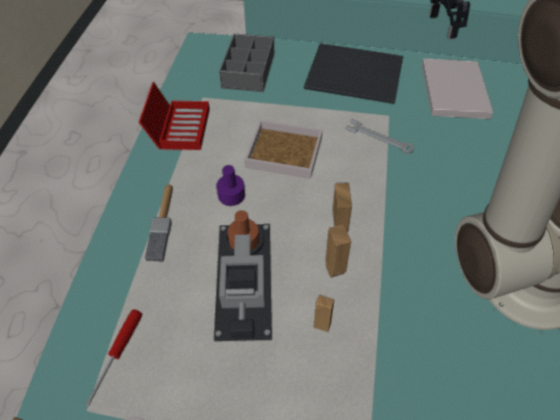

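View pics/top0.png

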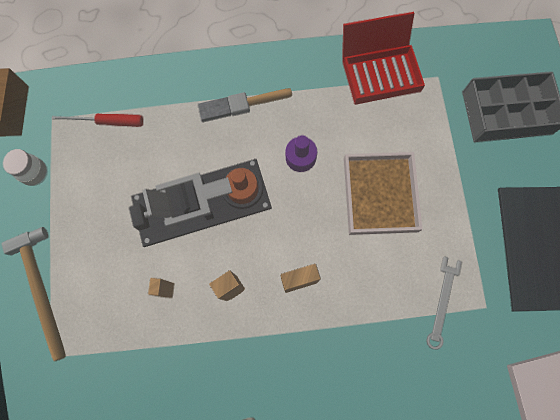

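View pics/wrist0.png

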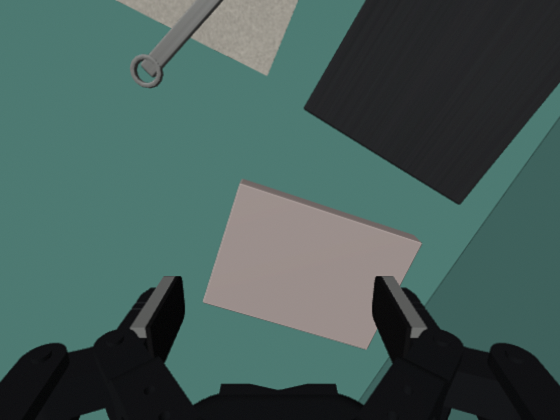

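The side view shows three wooden blocks at about (342,205), (338,250) and (323,313). The copper canister is at (243,232), the purple look-alike at (230,187) and the tray at (284,150). In the top view the same blocks are at (300,278), (227,286) and (160,287). I'll enlarge both to tell them apart.

```bash
python3 - <<'E'
from h import *
s=load('side0')['frame'];t=load('top0')['frame']
a=cv2.resize(s[170:345,200:365],None,fx=3.4,fy=3.4,interpolation=cv2.INTER_CUBIC)
cv2.imwrite('pics/c1.png',a)
cv2.imwrite('pics/c2.png',cv2.resize(t[150:310,120:330],None,fx=3.7,fy=3.7,interpolation=cv2.INTER_CUBIC))
E
```

```text
(no output)
```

View pics/c1.png

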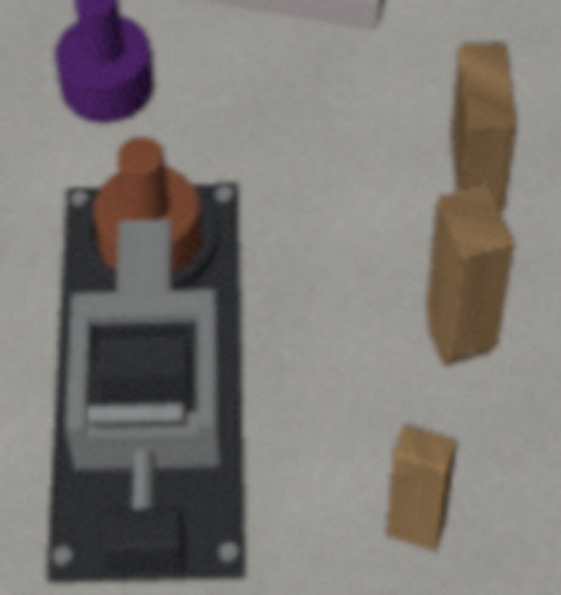

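View pics/c2.png

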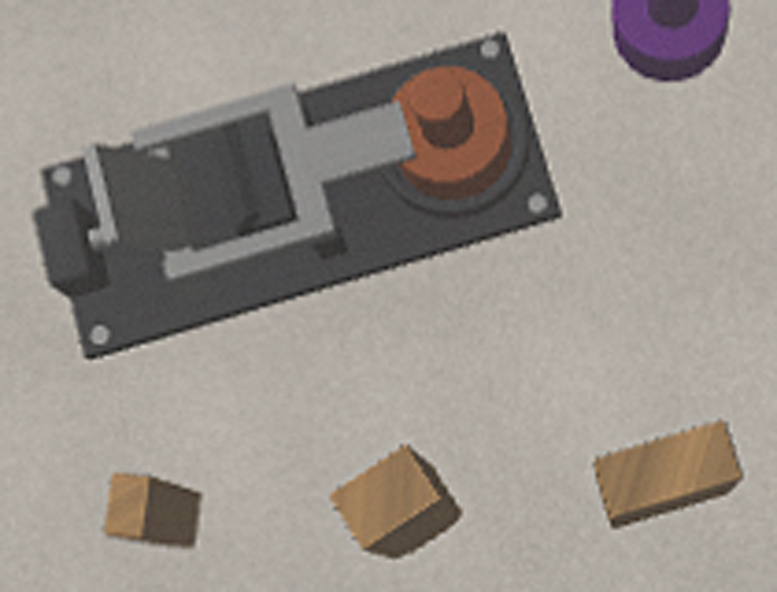

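Candidates for the prop, by top-view and side-view pixels:
- (160,287) / (323,313): thin and short, so the 20 mm block.
- (300,278) / (342,205): long top with straight sides, so the 66 mm block.
- (227,285) / (338,250): the tallest, with a roughly 30x42 top and a foot that narrows in the side crop, so this is the prop.

The copper canister at top (240,185), under the tongue, is the one meant. The purple one at (301,153) is not.

Next I'll measure.

```bash
python3 - <<'E'
from h import *
t=load('top0');s=load('side0')
im=t['frame'];hsv=cv2.cvtColor(im,cv2.COLOR_BGR2HSV)
# wood top face
for (x0,y0,x1,y1) in [(205,265,250,305)]:
    c=hsv[y0:y1,x0:x1]; m=((c[...,0]<22)&(c[...,1]>80)&(c[...,2]>115)).astype(np.uint8)*255
    m=cv2.morphologyEx(m,cv2.MORPH_OPEN,np.ones((3,3)))
    cs=max(cv2.findContours(m,0,2)[0],key=cv2.contourArea)
    b=cv2.boxPoints(cv2.minAreaRect(cs))+[x0,y0]; P=np.array([onz(t,p,.13) for p in b])
    print('prop box',b.round(1).tolist(),P.round(4).tolist(),'mean',P.mean(0),[np.linalg.norm(P[i]-P[(i+1)%4]).round(4) for i in range(4)],
     [np.degrees(np.arctan2(*(P[(i+1)%4]-P[i])[[1,0]])).round(1) for i in range(4)])
o=np.array([120,150])
pc=[onz(t,np.array(q)/3.7+o-.37,.01) for q in [(505,32),(561,214),(88,357),(40,170)]]
pc=np.array(pc);print('plate',pc.round(4).tolist())
print([(np.linalg.norm(pc[i]-pc[(i+1)%4]).round(4),np.degrees(np.arctan2(*(pc[(i+1)%4]-pc[i])[[1,0]])).round(2)) for i in range(4)])
so=np.array([200,170])
ps=np.array([onz(s,np.array(q)/3.4+so-.37,.01) for q in [(66,183),(238,183),(245,578),(48,580)]]);print('plate side',ps.round(4).tolist())
print('neck top',onz(t,np.array((439,97))/3.7+o-.37,.1),onz(s,np.array((141,155))/3.4+so-.37,.1))
# tray
print('tray rim top',[onz(t,p,.03).round(4).tolist() for p in [(346,156),(412,154),(420,231),(349,234)]])
print('prop top side',np.mean([onz(s,np.array(q)/3.4+so-.37,.13) for q in [(438,199),(489,187),(512,241),(463,257)]],0))
E
```

```text
prop box [[208.2, 283.8], [229.2, 269.8], [238.6, 283.9], [217.6, 297.9]] [[0.417, 0.0675, 0.13], [0.4364, 0.0306, 0.13], [0.4113, 0.017, 0.13], [0.3922, 0.0538, 0.13]] mean [0.41422063 0.0422499  0.13      ] [np.float64(0.0418), np.float64(0.0285), np.float64(0.0415), np.float64(0.0284)] [np.float64(-62.3), np.float64(-151.7), np.float64(117.5), np.float64(28.9)]
plate [[0.6712, -0.0302, 0.01], [0.5645, -0.0501, 0.01], [0.5152, 0.2092, 0.01], [0.6217, 0.2314, 0.01]]
[(np.float64(0.1085), np.float64(-169.45)), (np.float64(0.2639), np.float64(100.77)), (np.float64(0.1088), np.float64(11.76)), (np.float64(0.2662), np.float64(-79.3))]
plate side [[0.6729, -0.0313, 0.01], [0.5645, -0.0479, 0.01], [0.5145, 0.216, 0.01], [0.6213, 0.2346, 0.01]]
neck top [0.60852258 0.00284977 0.1       ] [0.60970049 0.00525752 0.1       ]
tray rim top [[0.6483, -0.2104, 0.03], [0.6378, -0.3439, 0.03], [0.4804, -0.3314, 0.03], [0.4904, -0.1933, 0.03]]
prop top side [0.41380796 0.04380148 0.13      ]
```

```bash
cat >> h.py <<'E'
def R(th):
    c,s=np.cos(th),np.sin(th); return np.array([[c,-s,0],[s,c,0],[0,0,-1.]]).T.copy() if 0 else np.column_stack([[-s,c,0],[c,s,0],[0,0,-1.]])
D=np.pi/180
E
python3 - <<'E'
from h import *
for th in (10.7,190.7,-169.3,28.3,-151.7):
  for p in ([.414,.043,.156],[.582,.147,.101],[.609,.004,.056],[.564,-.27,.06]):
    q=bot.inverse_kinematics(p,R(th*D)); print(th,p,None if q is None else np.round(q,2))
q=bot.read_eef_rot(); print(q.round(3).tolist())
E
```

```text
10.7 [0.414, 0.043, 0.156] [ 0.1  -0.25 -0.28  1.54  0.    1.49]
10.7 [0.582, 0.147, 0.101] [0.25 0.2  0.05 1.42 0.   1.63]
10.7 [0.609, 0.004, 0.056] [ 0.01  0.23 -0.    1.34  0.    1.39]
10.7 [0.564, -0.27, 0.06] [-0.45  0.27  0.05  1.35  0.    0.94]
190.7 [0.414, 0.043, 0.156] [ 0.1  -0.25 -0.28  1.54  0.   -1.65]
190.7 [0.582, 0.147, 0.101] [ 0.25  0.2   0.05  1.42  0.   -1.51]
190.7 [0.609, 0.004, 0.056] [ 0.01  0.23 -0.    1.34  0.   -1.75]
190.7 [0.564, -0.27, 0.06] [-0.45  0.27  0.05  1.35  0.   -2.2 ]
-169.3 [0.414, 0.043, 0.156] [ 0.1  -0.25 -0.28  1.54  0.   -1.65]
-169.3 [0.582, 0.147, 0.101] [ 0.25  0.2   0.05  1.42  0.   -1.51]
-169.3 [0.609, 0.004, 0.056] [ 0.01  0.23 -0.    1.34  0.   -1.75]
-169.3 [0.564, -0.27, 0.06] [-0.45  0.27  0.05  1.35  0.   -2.2 ]
28.3 [0.414, 0.043, 0.156] [ 0.1  -0.25 -0.28  1.54  0.    1.18]
28.3 [0.582, 0.147, 0.101] [0.25 0.2  0.05 1.42 0.   1.32]
28.3 [0.609, 0.004, 0.056] [ 0.01  0.23 -0.    1.34  0.    1.08]
28.3 [0.564, -0.27, 0.06] [-0.45  0.27  0.05  1.35  0.    0.63]
-151.7 [0.414, 0.043, 0.156] [ 0.1  -0.25 -0.28  1.54  0.   -1.96]
-151.7 [0.582, 0.147, 0.101] [ 0.25  0.2   0.05  1.42  0.   -1.82]
-151.7 [0.609, 0.004, 0.056] [ 0.01  0.23 -0.    1.34  0.   -2.06]
-151.7 [0.564, -0.27, 0.06] [-0.45  0.27  0.05  1.35  0.   -2.51]
[[0.909, 0.416, -0.0], [0.416, -0.909, 0.001], [-0.0, -0.001, -1.0]]
```

```bash
python3 - <<'E'
from h import *
bot.move_ptp([.58,.16,.27],R(10.7*D))
f=save('wrist','w1'); f['frame'];cv2.imwrite('pics/w1b.png',cv2.resize(f['frame'],(800,600)))
print(bot.read_time(),f['eye'])
E
```

```text
2.85 [0.56485873 0.24096573 0.41211213]
```

View pics/w1b.png

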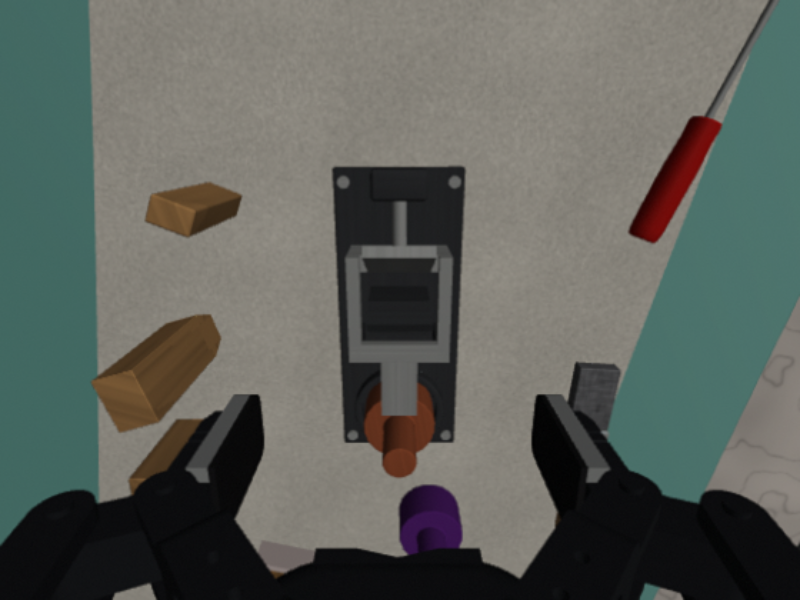

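The wrist picture confirms the taper on the block at (160,370). The frame and gap are at (400,300). I'll overlay the predicted gap to check.

```bash
python3 - <<'E'
from h import *
f=load('w1');im=f['frame'].copy()
x0,y0,x1,y1=220,105,340,340;k=2.5
th=10.7*D;X=np.array([np.cos(th),np.sin(th),0]);Y=np.array([-np.sin(th),np.cos(th),0])
S=np.array([.5817,.1474,0])
k=4
im=cv2.resize(im[105:285,220:340],None,fx=k,fy=k,interpolation=cv2.INTER_CUBIC)
im=np.clip(im.astype(float)*1.6,0,255).astype(np.uint8);base=im.copy()
def line(a,b,c):
    p=proj(f,[S+X*a[0]+Y*a[1]+[0,0,a[2]],S+X*b[0]+Y*b[1]+[0,0,b[2]]]);p=(p-[220,105]+.5)*k
    cv2.line(im,*[tuple(int(v) for v in q) for q in p],c,1)
w=.031
line((-w,-.002,.042),(w,-.002,.042),(0,0,255))
line((-w,.022,.094),(w,.022,.094),(0,255,255))
line((-w,-.026,.042),(w,-.026,.042),(0,255,0))
line((-w,-.037,.066),(w,-.037,.066),(255,0,255))
line((-.015,-.126,.062),(.015,-.126,.062),(255,255,0))
line((-w,-.146,.1),(w,-.146,.1),(255,128,0))
line((0,.05,.01),(0,-.15,.01),(255,255,255))
cv2.imwrite('pics/w1c.png',cv2.resize(np.hstack([base,im]),(800,600)))
E
```

```text
(no output)
```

View pics/w1c.png

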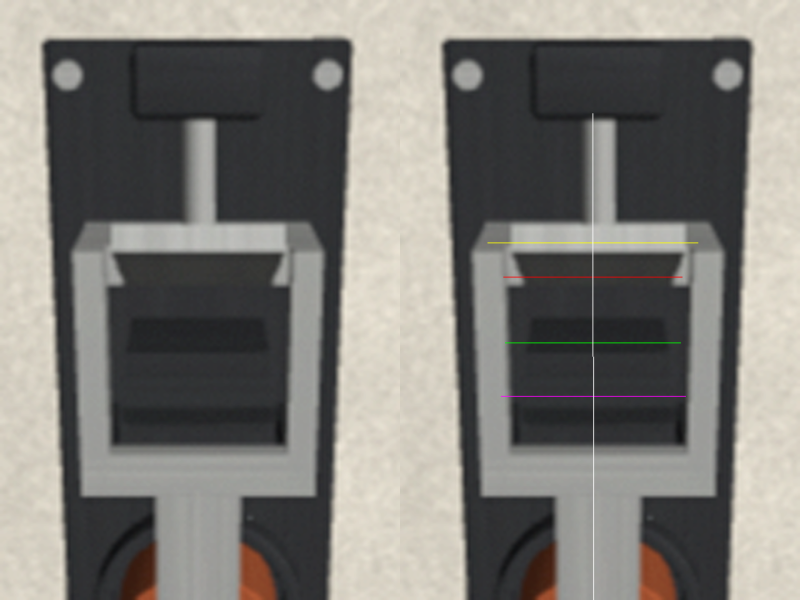

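```bash
python3 - <<'E'
from h import *
t=load('top0');s=load('side0');w=load('w1')
o=np.array([120,150]);so=np.array([200,170])
th=10.7*D;X=np.array([np.cos(th),np.sin(th),0]);Y=np.array([-np.sin(th),np.cos(th),0])
S=np.array([.5817,.1474,0])
def rel(p): d=p-S; return np.round([d@X*1e3,d@Y*1e3],1)
T=lambda q,z:rel(onz(t,np.array(q)/3.7+o-.37,z)); G=lambda q,z:rel(onz(s,np.array(q)/3.4+so-.37,z))
W=lambda q,z:rel(onz(w,np.array(q)/(4*.8333)+[220,105]-np.array([.37,.37]),z))
print('tongue end top',T((398,100),.062),T((413,158),.062),'side',G((119,222),.062),G((171,222),.062))
for z in(.094,.104):
  print(z,'bar top inner edge W',W((110,251),z),W((290,251),z),'bar in top img (front edge)',T((98,146),z),T((117,240),z),'side',G((87,410),z),G((183,407),z))
print('frame crossbar front W',W((82,496),.062),W((316,496),.062),'T',T((295,88),.062),T((330,228),.062),'G',G((70,294),.062),G((214,291),.062))
print('flare lower corner W',W((122,285),.042),W((122,285),.052),W((278,285),.042))
E
```

```text
tongue end top [  17.  -125.8] [ -15.3 -124.9] side [  16.5 -124.5] [ -14.3 -123.5]
0.094 bar top inner edge W [-24.4  19.5] [28.9 19.5] bar in top img (front edge) [27.8 22.4] [-21.7  24.3] side [27.2 19.1] [-23.7  18.8]
0.104 bar top inner edge W [-23.6  21.9] [28.1 21.8] bar in top img (front edge) [24.2 20.2] [-24.8  22. ] side [26.  24.7] [-24.3  24.4]
frame crossbar front W [-39.  -76.3] [ 43.3 -76.3] T [ 39.2 -76.4] [-38.3 -74.6] G [ 43.4 -74.9] [-39.4 -74.3]
flare lower corner W [-24.6  -4.9] [-23.9  -2.2] [29.7 -5. ]
```

```bash
python3 - <<'E'
from h import *
bot.gripper_to(.07,60)
bot.move_ptp([.414,.043,.20],R(28.1*D))
bot.move_straight([.414,.043,.091],.12)
bot.gripper_to(.0,60)
print(bot.read_opening(),bot.read_contact_force().round(2))
bot.move_straight([.414,.043,.25],.2)
print(bot.read_opening(),bot.read_contact_force().round(2),bot.read_time())
bot.move_ptp([.5826,.1481,.25],R(10.7*D))
print(bot.read_eef_pos(),bot.read_time())
for n in('side','top'): save(n,n+'1')
a=load('side1')['frame'][130:340,180:400];b=load('top1')['frame'][100:310,100:320]
cv2.imwrite('pics/c3.png',cv2.resize(np.hstack([a,b]),None,fx=1.8,fy=1.8))
E
```

```text
0.02941704258891764 [-0.74 -0.79  5.06]
0.029312114018792544 [ 0.1  -0.33 -0.75] 6.4667
[0.58193625 0.14778912 0.24931535] 7.275
```

View pics/c3.png

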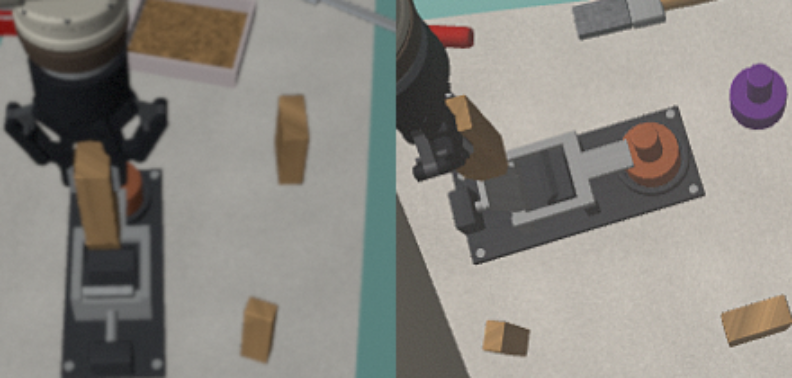

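```bash
python3 - <<'E'
from h import *
th=10.7*D;X=np.array([np.cos(th),np.sin(th),0]);Y=np.array([-np.sin(th),np.cos(th),0])
C=bot.read_eef_pos()+[0,0,.019+.020-.13] # foot centre
out=[]
for n,(x0,y0) in(('side',(180,130)),('top',(90,120))):
    f=load(n+'1');im=cv2.resize(f['frame'][y0:y0+150,x0:x0+100],None,fx=4,fy=4,interpolation=cv2.INTER_CUBIC)
    L=[]
    for sx in(-.015,.015):
        L.append([C+X*sx+Y*y+[0,0,z] for y,z in[(-.012,0),(.012,0),(.021,.024),(.021,.13),(-.021,.13),(-.021,.024),(-.012,0)]])
    for l in L:
        p=((proj(f,l)-[x0,y0]+.5)*4).astype(np.int32); cv2.polylines(im,[p],False,(0,255,0),1)
    out.append(im)
cv2.imwrite('pics/c4.png',np.hstack(out))
E
```

```text
(no output)
```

View pics/c4.png

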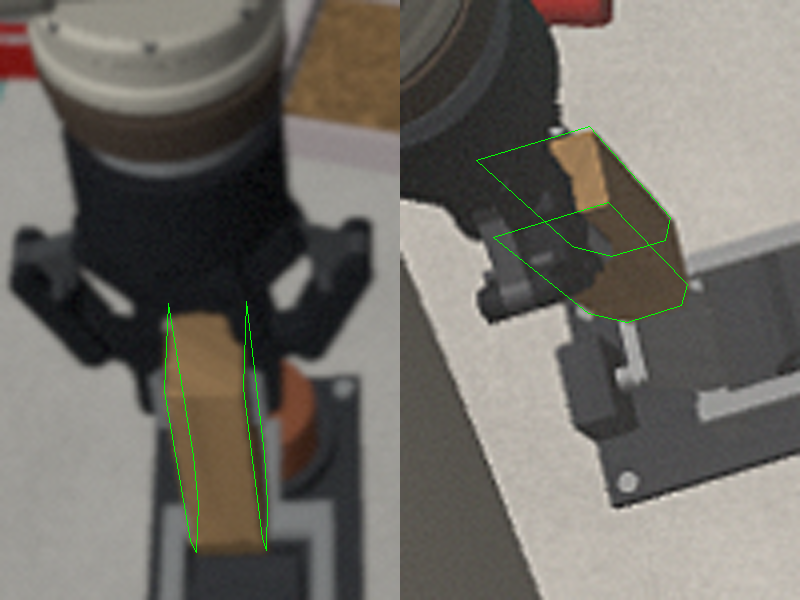

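The prop hangs upright, and its outline agrees with the prediction to 1–2 px. Now I'll push it in.

```bash
python3 - <<'E'
from h import *
x,y=.5826,.1481
for z,v in((.20,.1),(.17,.06),(.14,.05),(.12,.04),(.108,.03),(.103,.02),(.101,.02)):
    bot.move_straight([x,y,z],v)
    F=bot.read_contact_force(); print(z,bot.read_eef_pos().round(4),F.round(1),round(bot.read_opening(),4),bot.read_time())
    if F[2]>30: print('high');break
for n in('side','top'): save(n,n+'2')
a=load('side2')['frame'][150:340,180:400];b=load('top2')['frame'][100:290,80:300]
cv2.imwrite('pics/c5.png',cv2.resize(np.hstack([a,b]),None,fx=1.8,fy=1.8))
E
```

```text
0.2 [0.5826 0.1479 0.2009] [ 0.2  0.2 -1. ] 0.0293 8.025
0.17 [0.5824 0.1478 0.1698] [-0.4 -1.1 -1.8] 0.0297 8.675
0.14 [0.5822 0.148  0.1394] [ 0.3 -3.6 -1.8] 0.0294 9.425
0.12 [0.5822 0.1479 0.1192] [ 1.8 -3.8 -3.1] 0.0292 10.075
0.108 [0.5824 0.148  0.1074] [ 1.2 -3.5 -3. ] 0.0293 10.625
0.103 [0.5827 0.1481 0.1028] [ 2.2 -4.2 -3. ] 0.0291 11.025
0.101 [0.5828 0.1482 0.1016] [ 0.5 -3.6  3.7] 0.0292 11.275
```

View pics/c5.png

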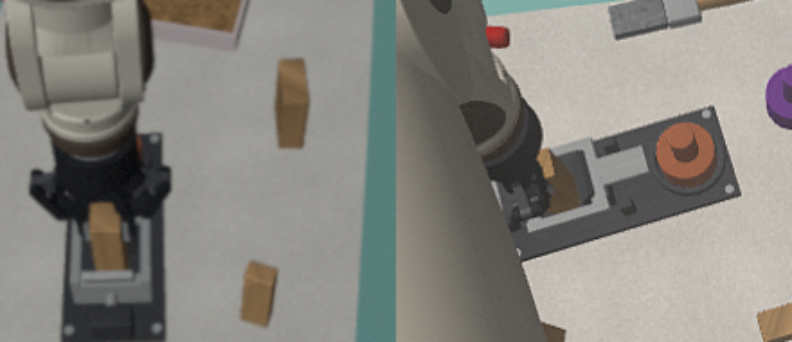

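The catch is open and the foot has just touched the plate (force up to +3.7 N). I'll press a little further to seat it, then release.

```bash
python3 - <<'E'
from h import *
x,y=.5826,.1481
bot.move_straight([x,y,.0995],.02)
print(bot.read_eef_pos().round(4),bot.read_contact_force().round(1))
bot.gripper_to(.044); bot.pause(.2)
bot.move_straight([x,y,.13],.05)
bot.move_straight([x,y,.27],.2)
bot.gripper_to(.06)
bot.move_ptp([.609,.004,.25],R(10.7*D))
print(bot.read_time())
for n in('side','top','wrist'): save(n,n+'3')
a=load('side3')['frame'][150:340,180:400];b=load('top3')['frame'][100:290,80:300]
cv2.imwrite('pics/c6.png',cv2.resize(np.hstack([a,b]),None,fx=1.8,fy=1.8))
E
```

```text
[0.5829 0.1481 0.1016] [-3.3 -5.2 15.1]
14.6667
```

View pics/c6.png

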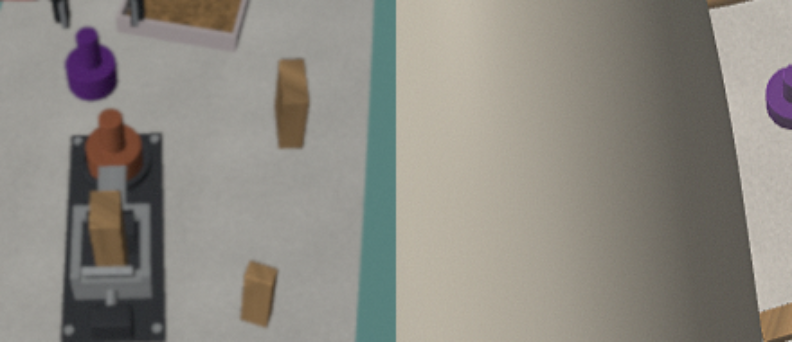

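View pics/wrist3.png

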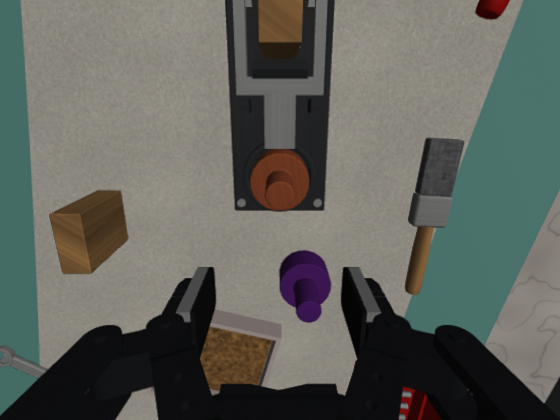

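The prop stands by itself in the gap (side crop, around (107,230)) and the tongue is clear of the canister (wrist view: tongue end at (280,148)). Next I'll measure the neck, the tongue end and the height of the prop's top.

```bash
python3 - <<'E'
from h import *
w=load('wrist3');s=load('side3')
th=10.7*D;X=np.array([np.cos(th),np.sin(th),0]);Y=np.array([-np.sin(th),np.cos(th),0]);S=np.array([.5826,.1481,0])
rel=lambda p:np.round([(p-S)@X*1e3,(p-S)@Y*1e3],1)
def cop(f,box):
    x0,y0,x1,y1=box;h=cv2.cvtColor(f['frame'],cv2.COLOR_BGR2HSV)[y0:y1,x0:x1]
    return h
cr=cv2.resize(np.hstack([w['frame'][140:215,240:325]]),None,fx=5,fy=5,interpolation=cv2.INTER_CUBIC)
c2=cv2.resize(s['frame'][205:305,215:275],None,fx=3.75,fy=3.75,interpolation=cv2.INTER_CUBIC)
cv2.imwrite('pics/c7.png',np.hstack([cr,c2]))
print('tongue end',rel(onz(w,(280,148),.062)))
for z in (.13,.14,.15): print(z)
E
```

```text
tongue end [   1.3 -108.6]
0.13
0.14
0.15
```

View pics/c7.png

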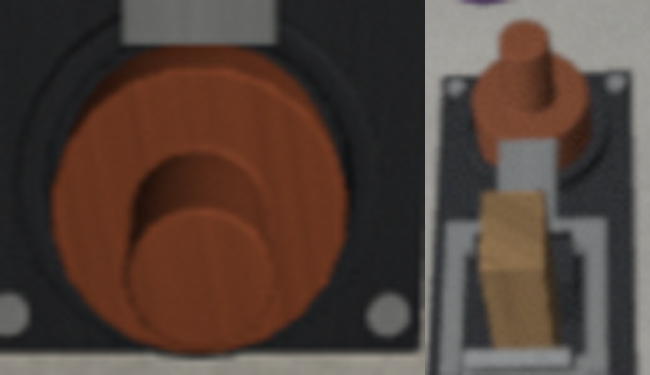

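```bash
python3 - <<'E'
from h import *
w=load('wrist3');s=load('side3');t=load('top0')
a=(200/5+239.6,281/5+139.6);b=((524-425)/3.75+214.6,41/3.75+204.6)
print(onz(w,a,.1),onz(s,b,.1),tri(w,a,s,b))
print('shoulder W',onz(w,(200/5+239.6,209/5+139.6),.05))
# tray: cork mask in top0
h=cv2.cvtColor(t['frame'],cv2.COLOR_BGR2HSV)[145:245,335:430]
m=((h[...,1]>75)&(h[...,0]<25)).astype(np.uint8)*255
m=cv2.morphologyEx(cv2.morphologyEx(m,cv2.MORPH_CLOSE,np.ones((5,5))),cv2.MORPH_OPEN,np.ones((5,5)))
c=max(cv2.findContours(m,0,2)[0],key=cv2.contourArea);B=cv2.boxPoints(cv2.minAreaRect(c))+[335,145]
P=np.array([onz(t,p,.008) for p in B]);print(P.round(4).tolist(),P.mean(0),[np.linalg.norm(P[i]-P[i-1]).round(3) for i in range(4)])
print('rim mean',np.mean([onz(t,p,.03) for p in [(346,156),(412,154),(420,231),(349,234)]],0))
sp=[onz(s,p,.03) for p in [(257,123),(322,126),(313,173),(247,163)]]
print('side rim',load('side0')['eye'],np.mean([onz(load('side0'),p,.03) for p in [(257,123),(322,126),(311,164),(247,158)]],0))
E
```

```text
[0.610703   0.00387478 0.1       ] [0.6097372  0.00605184 0.1       ] (array([0.61093248, 0.0024422 , 0.09501618]), np.float64(0.00013768254194912265))
shoulder W [0.61064849 0.00539735 0.05      ]
[[0.6449, -0.2182, 0.008], [0.6404, -0.3452, 0.008], [0.495, -0.3293, 0.008], [0.5003, -0.2069, 0.008]] [ 0.57015937 -0.27490405  0.008     ] [np.float64(0.145), np.float64(0.127), np.float64(0.146), np.float64(0.123)]
rim mean [ 0.56421949 -0.2697601   0.03      ]
side rim [0.42009431 0.61541758 0.93523661] [ 0.56846022 -0.27658874  0.03      ]
```

```bash
python3 - <<'E'
from h import *
x,y=.610,.0045
bot.move_straight([x,y,.13],.15)
bot.move_straight([x,y,.0575],.08)
print(bot.read_eef_pos().round(4),bot.read_contact_force().round(1))
bot.gripper_to(0,60)
print(bot.read_opening(),bot.read_contact_force().round(1))
bot.move_straight([x,y,.0775],.04)
print(bot.read_eef_pos().round(4),bot.read_contact_force().round(1),bot.read_opening())
bot.move_straight([x,y,.24],.15)
print(bot.read_contact_force().round(1),bot.read_opening(),bot.read_time())
for n in('side','wrist'): save(n,n+'4')
cv2.imwrite('pics/c8.png',cv2.resize(np.hstack([load('side4')['frame'],load('wrist4')['frame']]),(800,300)))
E
```

```text
[0.6104 0.0045 0.0582] [ 0.2 -0.4  1. ]
0.027077488585023193 [ 0.8 -0.7  3.8]
[0.61   0.0045 0.0774] [ 0.8  0.2 -3.3] 0.026758742101283293
[ 0.9 -0.6 -3.2] 0.02653036351282222 19.1083
```

View pics/c8.png

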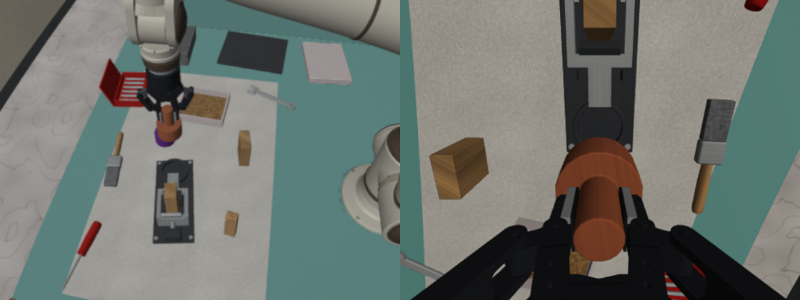

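The canister is held upright and the prop still holds the catch. Now I'll place it.

```bash
python3 - <<'E'
from h import *
x,y=.568,-.274
bot.move_ptp([x,y,.22],R(5*D))
bot.move_straight([x,y,.11],.12)
bot.move_straight([x,y,.064],.05)
bot.pause(.2); F0=bot.read_contact_force()[2]
z=.064
while z>.053:
    z-=.001; bot.move_straight([x,y,z],.012); F=bot.read_contact_force()[2]
    if F-F0>2: break
print(z,F0,F,bot.read_eef_pos().round(4))
save('side','side5');save('top','top5')
print(bot.read_time())
a=load('side5')['frame'][60:340,180:400];b=load('top5')['frame'][60:340,220:440]
cv2.imwrite('pics/c9.png',cv2.resize(np.hstack([a,b]),None,fx=1.8,fy=1.8))
E
```

```text
0.055999999999999994 -3.8493594898981898 -1.159416006229605 [ 0.5681 -0.2741  0.0562]
24.7333
```

View pics/c9.png

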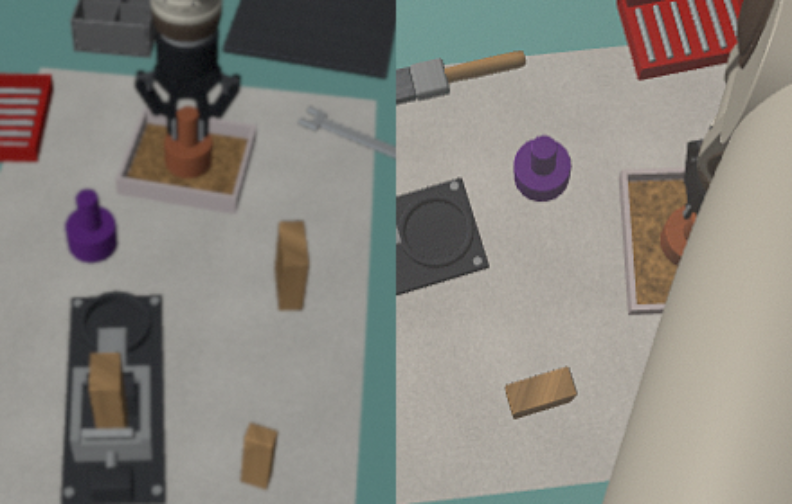

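The canister is down in the middle of the tray: contact came at the expected height (0.0562). I'll release it and retreat.

```bash
python3 - <<'E'
from h import *
x,y=.568,-.274
bot.move_straight([x,y,.0555],.01)
bot.gripper_to(.036); bot.pause(.2); bot.gripper_to(.06)
bot.move_straight([x,y,.075],.05)
bot.move_straight([x,y,.24],.15)
bot.goto_joints([-1.142,.087,.176,1.66,0,1.571])
print(bot.read_time(),bot.read_contact_force().round(1))
save('side','side6');save('top','top6')
a=load('side6')['frame'][60:340,180:400];b=load('top6')['frame'][120:330,100:440]
cv2.imwrite('pics/c10.png',np.hstack([cv2.resize(a,(400,510)),cv2.resize(b,(400,510))]))
t=load('top6');print('tongue/tray view saved')
E
```

```text
29.1 [-0.3 -1.  -0. ]
tongue/tray view saved
```

View pics/c10.png

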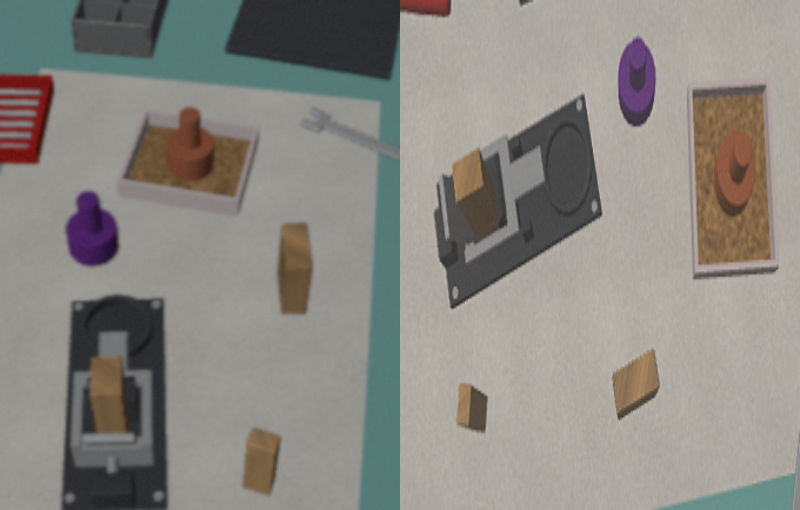

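Both views show the canister upright in the tray, the prop upright in the gap holding the catch open, and the arm clear.

```bash
python3 -c "
from h import *
bot.close_job();print(bot.read_time())"
```

```text
the job is handed in; nothing more can be done
the job is handed in; nothing more can be done
```

The job is done and handed in at about 29 s of the 58 s allowed. The prop is in the gap holding the catch open, and the copper canister stands upright in the cork-lined tray.

- **Prop:** I pushed the tapered block straight down at prop_spot until the foot met the plate, at about 15 N. It then stayed upright by itself, and the tongue measured about 17 mm open.
- **Canister:** I gripped the neck and lifted it out freely (about 3.3 N of load). I lowered it in 1 mm steps until it touched the cork, then released it.
- **Last checks:** The final side and top pictures show the canister upright near the tray's middle, the prop still in place and the arm clear. The highest force I read was about 15 N.
- **Disagreements:** The cameras differed by 1–2 mm on the neck position and by up to about 7 mm on the tray centre. Neither affected the result. I judged the final state by eye from the pictures, without measuring it again.

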